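Clear the light gauge and hold a varnish sample in its beam

TASK

Use the scraper block, not the gripper itself, to sweep the three ebony chips off the light gauge's base plate, then set the scraper aside on the bench, off the plate. Next pick up the varnish sample cell by its two frosted faces only, never touching the polished ones, and hold it upright between lamp and receiver so that the beam passes squarely through the middle of its polished faces, touching nothing but the gripper. Finish still holding it there, and leave the other things on the bench undisturbed.

Things in the scene. Friction and masses are not known exactly. Their poses are not given: they have to be found in the camera images.
- gauge: Fixed light gauge. Origin on the bench under the middle of its flat metal base plate: 120 mm along x, 270 along y, 10 thick. On the plate a grey lamp housing (-y end) and receiver (+y end), each 56 (x) by 50 (y) mm, centred 106 mm from the origin, tops 95 mm above the bench (black disc on receiver 105). 160 mm of plate lies free between them along y, open at both x edges. z up
- beam (a point): Middle of the light beam, half way between lamp and receiver, 65 mm above the bench (55 mm above the plate), axes as the gauge's. The beam, 8 mm wide and drawn as a faint pale ray, runs along y; round nozzles stand 3 mm out of the housings at its ends
- cell: Varnish sample cell, 70 to 130 g: standing block 30 (x) by 26 (y) mm, 60 tall, solid clear amber, black cap 4 mm high on top. +x and -x faces: polished, clear, for the light. +y and -y faces: frosted matt white plates, 26 mm wide, full height, to grip. Origin: centre of underside, z up. It stands on one side of the gauge, the scraper on the other; sides may swap
- cell_middle (a point): The middle of the cell, 30 mm above its underside, same axes as the cell
- scraper: Scraper block, 200 to 340 g, standing on the bench: a wooden base with a steel-shod lower edge, 116 mm along its x, 36 mm along its y, 28 mm high, and on it an upright wooden grip, 90 mm along x, 26 mm along y, from 28 to 72 mm above the underside; grip it across y. With the fingertips 30 mm or more above its underside they clear the chips. Origin: centre of the underside; z up.
- chip0: Ebony chip, a dark wooden offcut 26 x 20 x 16 mm, 12 g, lying on the gauge's plate. Origin: centre of its underside
- chip1: Ebony chip, a dark wooden offcut 26 x 20 x 16 mm, 12 g, lying on the gauge's plate. Origin: centre of its underside
- chip2: Ebony chip, a dark wooden offcut 26 x 20 x 16 mm, 12 g, lying on the gauge's plate. Origin: centre of its underside
- chip0_mid (a point): The middle of chip0
- chip1_mid (a point): The middle of chip1
- chip2_mid (a point): The middle of chip2
- cork_block: Bystander, leave alone: cork sanding block, 85 x 50 x 30 mm, lying flat. Origin: centre of its underside
- finger_plane: Bystander, leave alone: small brass finger plane with a round wooden knob, 65 x 26 mm, 36 mm tall. Origin: centre of its underside
- wax_tin: Bystander, leave alone: low round metal tin, 68 mm across, 35 mm tall. Origin: centre of its underside
- peg_cup: Bystander, leave alone: white ceramic cup, 64 mm across, 60 mm tall. Origin: centre of its underside
- glue_bottle: Bystander, leave alone: white bottle with black cap, 52 mm across, 130 mm tall. Origin: centre of its underside
- hammer: Bystander, leave alone: small hammer lying down, 240 mm long. Origin: centre of its underside
- neck_wedge: Bystander, leave alone: wooden wedge blank, 70 x 30 x 18 mm, lying flat. Origin: centre of its underside
Mind the look-alikes: they are no part of the job. What is shaped like the cell but turquoise is not meant.

How it is judged:
By the outcome, as a careful person would: the job done as asked, in the order asked, and still so for the second after the job is handed in, while the arm keeps its last pose, push and grip.
It also fails if it takes over 72 s, if anything falls off the work surface, if the arm or the gripper's body presses on something with over 40 N, if the wrist force passes 120 N, or if a joint passes its speed limit or range.

ROBOT

A 6-joint arm with a two-finger parallel gripper is mounted at the origin on the work surface. World frame = base frame: x ahead of the robot, y to its left, z up, the work surface at z = 0. Lengths are in mm, angles in rad, forces in N, time in s.
With the tool pointing down it reaches from about 250 to 775 mm from the base axis. Payload 8.9 kg.
Tool frame: the origin (TCP) lies on the centre line of the jaws, within the pads' length; the fingertips stand 14 mm ahead of it and the grasp point (between the pads) lies 5 mm behind it; z points along the fingers, x is the direction in which the jaws open and shut, and the axes are right-handed (so a half turn about z gives the same grasp; the last joint's range is limited). The gripper opens to 85 mm and grips with 20 to 120 N. Pads are 22 mm wide; open, the fingers measure 114 mm over their backs; the gripper's body (76 mm by 85 mm) begins 54 mm behind the grasp point. The pads swing forward as they close: fully open they stand 13 mm farther back than shut.
Start: joints at [1.019, 0.291, -0.153, 1.127, 0, 1.431], TCP at [210.611, 480.902, 245.305] pointing down, gripper open.
Joint ranges: [-2.52, 2.52], [-0.91, 1.74], [-1.3, 1.37], [-1.96, 2.02], [-1.52, 1.47], [-3.14, 3.14]. Speed limits (rad/s): [2.22, 2.22, 2.79, 3.14, 3.14, 3.14].

INTERFACE

Orientations are given as a rotation vector (axis times angle).
In Python, from workcell import r gives the robot as it stands.
- The arm moves only by the shell command python3 -m jog 'ROWS' [OPENING]. ROWS is JSON, a list of rows, each a list of 6 numbers: the shift along the tool's x, y, z in cm, then the turn, a rotation vector about the tool's x, y, z in rad. In form: [[x, y, z, rx, ry, rz], ...]. A call has exactly 10 rows; each row shifts and turns the commanded pose from where the row before left it, along the tool's axes as they then stand; what a row does not reach is not made up. A row lasts 1/8 s, in which the tool goes at most 62.5 mm and 10.7 degrees, less where a joint would pass 70% of its speed; a pose out of reach is approached as far as the arm can. A call with a gripper value outside its range is refused whole. OPENING is the opening, from -1 (shut) to 1 (fully open), set as the call begins (- or left out, the last holds). The fingers move at their own pace and stop on an object; the grip force is fixed at half the most. Time passes only in rows, so rows that do not move let the fingers close, or fill a call up. It gives the time, the measured TCP pose, the force and the opening at its end, in the units of the state.
- r.get_obs(): the state, without advancing time (a new reading comes with each control period).
- r.capture(name): name is "side" or "top" or "wrist"; returns a dict with "img" (420x560x3 uint8, red, green, blue), "camera_matrix" (3x3 intrinsics, pixels), "k1" (the pictures are not rectified: a ray, as slopes to the right and down, at radius r is drawn at 1 + k1 r^2 times it, then the intrinsics apply), "R" (3x3) and "t" (3): a world point X has camera coordinates R X + t; the wrist camera has in their place "mount" (4x4, takes a point from camera to tool coordinates, whose origin is the TCP and whose axes are the tool frame's). Camera axes: x right, y down, z forward; pixel columns grow to the right and rows downward; lengths in mm; the calibration is good to about 2 mm. A picture is of the moment at which its call begins: read the wrist's pose just before it. There is no depth.
- r.finish_job(): hands the job in, once; it reports no verdict.
Trained networks look in the newest picture that a camera, given by its name, has taken for a name from the list of things; names that differ only in an ending like _2 or _b are one class to them, and where a whole thing is asked for, a point or a joint stands for the part that bears it (a point fixed in the world has none). Each returns a list of dicts, best first, with "score" (0 to 1); they miss things now and then, are a little off and sometimes report something else, mostly with a low value. They report only what shows in the picture. A call takes as long as a camera call. They do not tell look-alikes from the thing itself.
- r.search_frame(camera, name): "point" ([x, y, z] in mm, in world coordinates, good to about 4 mm: the middle of the surface that is visible of it).
- r.trace(camera, name): "mask" (420x560 bool, what is visible of it).
- r.place_of(camera, name): "point" ([x, y, z] in mm, in world coordinates, good to about 4 mm: a listed point, or the origin of a listed thing).
The state is a dict: "clock": time; "qpos": joint angles; "dq": joint speeds; "tau": joint torques, N m; "position": TCP position; "tcp_rot": TCP orientation; "ft_force": force on the tool from outside, world axes, zero at the start; "moment": the same for the moment, N m; "opening": finger opening in mm.
Only numpy, scipy, OpenCV 4.12 (cv2) and the standard library are available. Lean on these libraries where they do the work, as an engineer would, in place of code of your own. Each camera call takes 0.05 s, during which the arm holds its last target.

## Working session

There is one attempt and no reset: what is moved stays moved. The work goes in short steps, Python scripts to look and compute and a shell command to move; the robot and the scene stay as the last step left them, time stands still between calls to the robot, and variables do not carry over. Pictures are saved under pics/ and viewed, and the job is handed in when it is done.

```bash
ls; mkdir -p pics; python3 - <<'E'
from workcell import r
import cv2,numpy as np
o=r.get_obs();print(o)
for c in ["top","side"]:
    d=r.capture(c);cv2.imwrite(f"pics/{c}0.png",d["img"][:,:,::-1])
    print(c,d["camera_matrix"].tolist(),d["k1"],d["R"].tolist(),d["t"])
    for n in ["gauge","beam","cell","cell_middle","scraper","chip0","chip1","chip2","cork_block","finger_plane","wax_tin","peg_cup","glue_bottle","hammer","neck_wedge"]:
        print(n,[(round(q["score"],2),np.round(q["point"]).tolist()) for q in r.place_of(c,n)][:4])
E
```

```text
pics
{'clock': 0.0, 'qpos': array([ 1.01870657e+00,  2.91239262e-01, -1.54122809e-01,  1.12669963e+00,
       -1.33335299e-05,  1.43152106e+00]), 'dq': array([-7.94575000e-07,  1.63768256e-04,  3.03758785e-04,  2.07223272e-04,
       -1.16675545e-03, -9.10589481e-04]), 'tau': array([-2.03523318e-04, -5.37145722e+01,  3.31369686e+01,  1.59085571e-02,
       -6.07981619e-04,  2.94305956e-06]), 'position': array([210.39165925, 480.54386771, 244.75491511]), 'tcp_rot': array([ 2.62909949e+00,  1.71871380e+00, -1.78933310e-03]), 'ft_force': array([0.49980553, 0.35816876, 0.12573253]), 'moment': array([ 0.06564913,  0.0453139 , -0.00106619]), 'opening': 85.24940795008841}
top [[539.2091655579189, 0.0, 281.9097762172052], [0.0, 539.2091655579189, 208.41514683231773], [0.0, 0.0, 1.0]] -0.182637720979743 [[-0.023392075295861302, -0.9997027758566607, 0.006868097104768394], [-0.997222728439571, 0.02284704707360145, -0.07088612222116829], [0.07070813741635767, -0.00850719604243424, -0.9974607696138256]] [   8.54921379  502.41939586 1829.0383972 ]
gauge [(0.68, [543.0, 45.0, 0.0])]
beam [(0.92, [5
[... 1724 characters left out ...]
83, [435.0, 329.0, -4.0]), (0.59, [319.0, 165.0, 3.0])]
chip0 [(0.56, [520.0, 76.0, 12.0]), (0.47, [524.0, 6.0, 9.0]), (0.37, [568.0, 43.0, 9.0])]
chip1 [(0.56, [520.0, 76.0, 12.0]), (0.47, [524.0, 6.0, 9.0]), (0.37, [568.0, 43.0, 9.0])]
chip2 [(0.56, [520.0, 76.0, 12.0]), (0.47, [524.0, 6.0, 9.0]), (0.37, [568.0, 43.0, 9.0])]
cork_block [(0.8, [659.0, 336.0, 1.0])]
finger_plane [(0.65, [654.0, -351.0, 1.0])]
wax_tin [(0.87, [320.0, 166.0, 4.0])]
peg_cup [(0.93, [330.0, -176.0, -0.0]), (0.44, [320.0, 167.0, -0.0])]
glue_bottle [(0.81, [526.0, 500.0, 2.0])]
hammer [(0.93, [588.0, -506.0, 0.0]), (0.55, [520.0, 75.0, 13.0])]
neck_wedge [(0.67, [566.0, 43.0, 8.0]), (0.57, [385.0, -509.0, -1.0])]
```

View pics/top0.png

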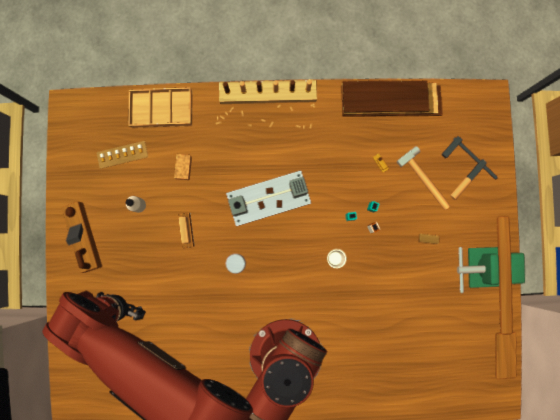

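View pics/side0.png

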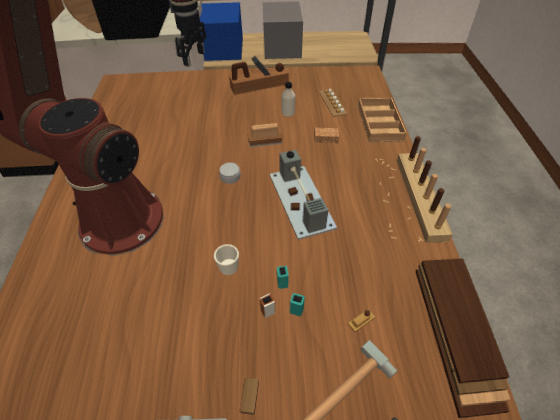

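The top view shows the gauge at about (268,198) and the scraper at (185,230). There are three cell-shaped things: (351,216) and (373,206) are turquoise, (374,228) is white and amber. The last one fits; I'll confirm it in a crop.

```bash
cat > h.py <<'E'
import numpy as np,cv2
from workcell import r
from scipy.spatial.transform import Rotation as Ro
def K(d):return np.array(d["camera_matrix"]),np.array(d["R"]),np.array(d["t"]).ravel(),d["k1"]
def ext(d,obs=None):
    # returns camR,t world->cam
    if "mount" in d:
        M=np.array(d["mount"]);T=np.eye(4);T[:3,:3]=Ro.from_rotvec(obs["tcp_rot"]).as_matrix();T[:3,3]=obs["position"]
        W=np.linalg.inv(T@M);d["R"]=W[:3,:3];d["t"]=W[:3,3]
    return d
def proj(d,X):
    k,R,t,k1=K(d);X=np.atleast_2d(X);c=X@R.T+t;s=c[:,:2]/c[:,2:];f=1+k1*(s**2).sum(1,keepdims=True);s=s*f
    return s*[k[0,0],k[1,1]]+[k[0,2],k[1,2]]
def back(d,uv,z):
    k,R,t,k1=K(d);uv=np.atleast_2d(np.asarray(uv,float));p=(uv-[k[0,2],k[1,2]])/[k[0,0],k[1,1]];s=p.copy()
    for _ in range(20): s=p/(1+k1*(s**2).sum(1,keepdims=True))
    ray=np.c_[s,np.ones(len(s))]@R;C=-R.T@t
    return C+ray*((z-C[2])/ray[:,2])[:,None]
def box(d,x,y,yaw,lx,ly,z0,z1):
    c,s=np.cos(yaw),np.sin(yaw);P=[(x+c*a*lx/2-s*b*ly/2,y+s*a*lx/2+c*b*ly/2,z) for z in(z0,z1) for a,b in((-1,-1),(1,-1),(1,1),(-1,1))]
    return proj(d,P)
def draw(im,d,*a,col=(0,255,0),sc=1,off=(0,0)):
    q=((box(d,*a)-off)*sc).astype(int)
    for k in(0,4): cv2.polylines(im,[q[k:k+4]],True,col,1)
E
python3 - <<'E'
from h import *
for c in("top","side"):
    d=r.capture(c);im=d["img"][:,:,::-1].copy()
    for n,lab in(("gauge",None),("scraper",None),("cell",None)):
        pass
    rois={"top":[(215,160,110,75),(165,200,45,55),(335,195,55,45)],"side":[(255,140,90,105),(240,110,50,45),(245,255,75,70)]}[c]
    for i,(x,y,w,h) in enumerate(rois):
        s=min(700/w,550/h);cv2.imwrite(f"pics/{c}_c{i}.png",cv2.resize(im[y:y+h,x:x+w],None,fx=s,fy=s,interpolation=cv2.INTER_CUBIC))
    for n in("gauge","scraper","cell"):
        for q in r.trace(c,n)[:4]:
            m=q["mask"];ys,xs=np.nonzero(m);W=back(d,np.c_[xs,ys],10)
            print(c,n,round(q["score"],2),len(xs),[xs.mean().round(),ys.mean().round()],[(round(v[0][0]),round(v[0][1])) for v in [cv2.minAreaRect(W[:,:2].astype(np.float32))]],cv2.minAreaRect(W[:,:2].astype(np.float32)))
E
```

```text
top gauge 0.66 2554 [np.float64(268.0), np.float64(198.0)] [(540, 44)] ((540.145263671875, 44.086708068847656), (121.22391510009766, 273.3912048339844), 15.59630012512207)
top scraper 0.77 403 [np.float64(186.0), np.float64(230.0)] [(435, 330)] ((435.1755065917969, 329.5050964355469), (116.29622650146484, 44.2592887878418), 7.429680824279785)
side gauge 0.79 2916 [np.float64(300.0), np.float64(198.0)] [(528, 86)] ((527.5214233398438, 85.77716064453125), (124.25157165527344, 363.79913330078125), 15.373307228088379)
side scraper 0.89 633 [np.float64(264.0), np.float64(135.0)] [(430, 363)] ((430.4125061035156, 362.957275390625), (119.09086608886719, 120.8822021484375), 7.246204376220703)
side cell 0.88 320 [np.float64(267.0), np.float64(304.0)] [(429, -295)] ((428.7578430175781, -295.2688903808594), (41.310821533203125, 59.78936767578125), 14.836555480957031)
side cell 0.74 285 [np.float64(296.0), np.float64(304.0)] [(500, -299)] ((499.968017578125, -298.67572021484375), (59.17863082885742, 34.53948974609375), 85.31144714355469)
side cell 0.57 232 [np.float64(282.0), np.float64(277.0)] [(470, -221)] ((470.16070556640625, -220.77655029296875), (65.09270477294922, 28.360383987426758), 87.749267578125)
```

```bash
python3 - <<'E'
import cv2,numpy as np
a=[cv2.resize(cv2.imread(f"pics/{c}_c{i}.png"),(266,290)) for c in("top","side") for i in range(3)]
cv2.imwrite("pics/m1.png",np.vstack([np.hstack(a[:3]),np.hstack(a[3:])]))
E
```

```text
(no output)
```

View pics/m1.png

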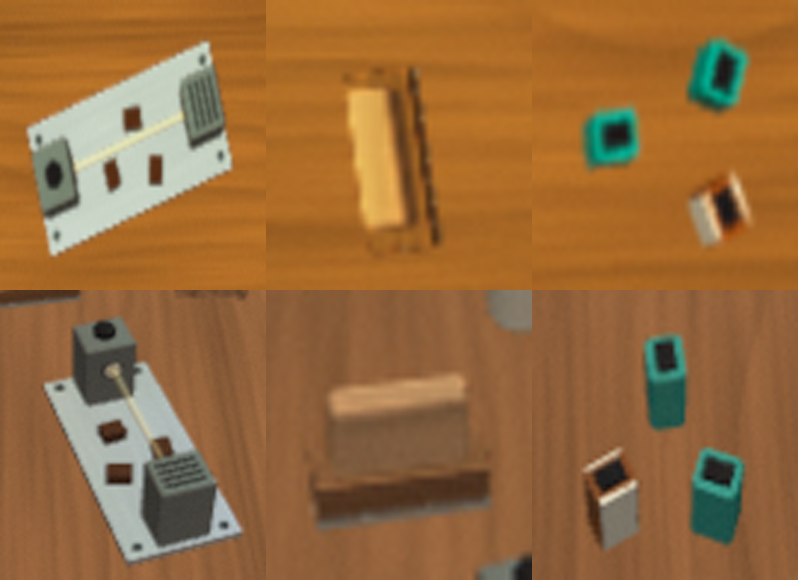

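The white and amber block at top-view pixel (374,228) is the cell. It has two white plates, amber sides and a black cap, and the two turquoise ones are look-alikes. I'll go above the scraper for a wrist view.

```bash
cat > plan.py <<'E'
import sys
from h import *
# target TCP x y z, tool yaw deg (tool down): total shift in present tool axes cm, and turn
def plan(x,y,z,yaw):
    o=r.get_obs();R=Ro.from_rotvec(o["tcp_rot"]).as_matrix()
    a=np.radians(yaw);c,s=np.cos(a),np.sin(a);T=np.array([[c,s,0],[s,-c,0],[0,0,-1.]])
    d=(np.array([x,y,z])-o["position"])/10
    print("t",round(o["clock"],2),"pos",o["position"].round(1),"yaw",np.degrees(np.arctan2(R[1,0],R[0,0])).round(2),"tilt",R[:2,2].round(4),"open",round(o["opening"],1),"F",o["ft_force"].round(1))
    print("shift cm, present axes",(R.T@d).round(3),"| in target axes",(T.T@d).round(3),"turn",Ro.from_matrix(R.T@T).as_rotvec().round(4), "q",o["qpos"].round(2))
if __name__=="__main__": plan(*map(float,sys.argv[1:]))
E
python3 plan.py 437 330 190 97.4; python3 -c "
from h import *
d=r.capture('wrist');print(np.array(d['mount']).round(3).tolist(),d['camera_matrix'],d['k1'])"
```

```text
t 2.0 pos [210.6 480.9 245.3] yaw 66.35 tilt [0. 0.] open 85.7 F [ 0.5 -0.1  0.3]
shift cm, present axes [-4.743 26.79   5.531] | in target axes [-17.882  20.505   5.531] turn [ 0.     -0.     -0.5419] q [ 1.02  0.29 -0.15  1.13 -0.    1.43]
[[1.0, -0.001, 0.0, -0.932], [0.001, 0.957, 0.289, -72.289], [-0.001, -0.289, 0.957, -128.122], [0.0, 0.0, 0.0, 1.0]] [[345.15354156   0.         283.53647896]
 [  0.         345.15354156 203.81772888]
 [  0.           0.           1.        ]] -0.05099853765899881
```

```bash
python3 -m jog '[[-0.68,3.83,0.79,0,0,0],[-0.68,3.83,0.79,0,0,0],[-0.68,3.83,0.79,0,0,0],[-0.68,3.83,0.79,0,0,0],[-0.68,3.83,0.79,0,0,0],[-0.68,3.83,0.79,0,0,0],[-0.66,3.81,0.79,0,0,0],[0,0,0,0,0,-0.18],[0,0,0,0,0,-0.18],[0,0,0,0,0,-0.18]]' 1
python3 - <<'E'
from h import *
o=r.get_obs();d=ext(r.capture("wrist"),o);im=d["img"][:,:,::-1].copy();cv2.imwrite("pics/w1raw.png",im)
for q in r.place_of("wrist","scraper"): print(q["score"],q["point"])
draw(im,d,436,330,np.radians(7.4),116,36,0,28);draw(im,d,436,330,np.radians(7.4),90,26,28,72,col=(255,0,0))
cv2.imwrite("pics/w1.png",im)
E
python3 plan.py 437 330 190 97.4
```

```text
clock: 3.3
position: [437.1, 329.8, 189.9]
tcp_rot: [-2.069, -2.364, 0.0]
ft_force: [-0.1, 0.3, 0.9]
opening: 85.2
0.96 [440.0, 332.3, 2.4]
t 3.4 pos [437. 330. 190.] yaw 97.41 tilt [-0.0001  0.    ] open 85.4 F [ 0.2 -0.4  0.2]
shift cm, present axes [ 0.003 -0.003 -0.002] | in target axes [ 0.003 -0.003 -0.002] turn [-0.0001 -0.      0.0001] q [ 0.51  0.37 -0.19  1.01  0.    0.38]
```

View pics/w1.png

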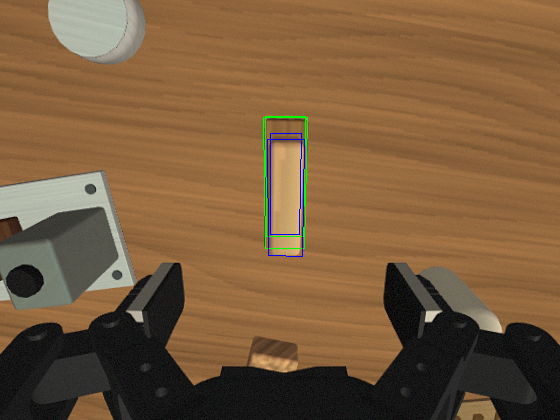

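```bash
python3 - <<'E'
import cv2,numpy as np
a=[cv2.resize(cv2.imread(f)[100:270,240:330],None,fx=3.4,fy=3.4,interpolation=cv2.INTER_CUBIC) for f in("pics/w1raw.png","pics/w1.png")]
cv2.imwrite("pics/w1z.png",np.hstack(a))
E
```

```text
(no output)
```

View pics/w1z.png

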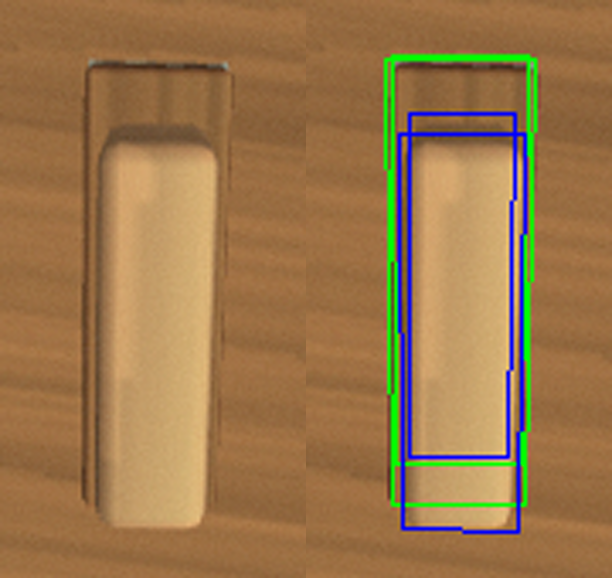

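The overlaid model matches the scraper to about 1 mm, so I'll descend and grip.

```bash
python3 -m jog '[[0,0,2,0,0,0],[0,0,2,0,0,0],[0,0,2,0,0,0],[0,0,2,0,0,0],[0,0,2,0,0,0],[0,0,2,0,0,0],[0,0,1,0,0,0],[0,0,0.5,0,0,0],[0,0,0.5,0,0,0],[0,0,0,0,0,0]]' 1
python3 -m jog '[[0,0,0,0,0,0],[0,0,0,0,0,0],[0,0,0,0,0,0],[0,0,0,0,0,0],[0,0,0,0,0,0],[0,0,0,0,0,0],[0,0,0,0,0,0],[0,0,0,0,0,0],[0,0,0,0,0,0],[0,0,0,0,0,0]]' -1
python3 -c "
from plan import *
plan(437,330,150,97.4)"
```

```text
clock: 4.65
position: [437.1, 330.1, 50.1]
tcp_rot: [2.076, 2.358, 0.0]
ft_force: [0.3, 0.6, -0.4]
opening: 85.4
clock: 5.9
position: [437.1, 330.1, 50.2]
tcp_rot: [2.076, 2.358, 0.0]
ft_force: [-0.4, -0.2, 5.6]
opening: 25.1
t 5.9 pos [437.1 330.1  50.2] yaw 97.29 tilt [0.0002 0.0002] open 25.1 F [-0.4 -0.2  5.6]
shift cm, present axes [-6.000e-03 -7.000e-03 -9.978e+00] | in target axes [-7.000e-03 -9.000e-03 -9.978e+00] turn [ 0.0003 -0.0001 -0.0019] q [ 0.51  0.52 -0.37  0.68  0.    0.39]
```

```bash
python3 -m jog '[[0,0,-1,0,0,0],[0,0,-2,0,0,0],[0,0,-3,0,0,0],[0,0,-3,0,0,0],[0,0,-2,0,0,0],[0,0,0,0,0,0.18],[0,0,0,0,0,0.18],[0,0,0,0,0,0.18],[0,0,0,0,0,0.18],[0,0,0,0,0,0.18]]' -1
python3 - <<'E'
from h import *
L=[]
for c,roi in(("top",(215,160,110,75)),("side",(255,140,90,105))):
    d=r.capture(c);im=d["img"][:,:,::-1].copy();x,y,w,h=roi;s=min(400/w,550/h)
    q=cv2.resize(im[y:y+h,x:x+w],None,fx=s,fy=s,interpolation=cv2.INTER_CUBIC)
    g=(541,45.5,np.radians(15.5));ux=np.array([np.cos(g[2]),np.sin(g[2])]);uy=np.array([-ux[1],ux[0]])
    draw(q,d,*g,120,270,0,10,sc=s,off=(x,y))
    for k in(-106,106):
        p=np.array(g[:2])+k*uy;draw(q,d,p[0],p[1],g[2],56,50,10,95,sc=s,off=(x,y),col=(0,0,255))
    for n in("chip0",):
        for t in r.place_of(c,n)[:4]:
            e=np.array(t["point"][:2])-g[:2];print(c,round(t["score"],2),np.round(t["point"]),"gx,gy",(e@ux).round(1),(e@uy).round(1))
    cv2.imwrite(f"pics/g_{c}.png",q)
a,b=cv2.imread("pics/g_top.png"),cv2.imread("pics/g_side.png");H=max(a.shape[0],b.shape[0])
cv2.imwrite("pics/g2.png",np.hstack([cv2.copyMakeBorder(i,0,H-i.shape[0],0,0,cv2.BORDER_CONSTANT) for i in(a,b)]))
o=r.get_obs();print(o["position"],o["opening"],o["ft_force"])
d=r.capture("wrist");cv2.imwrite("pics/w2.png",d["img"][:,:,::-1])
E
```

```text
clock: 7.15
position: [436.7, 329.9, 160.1]
tcp_rot: [2.898, 1.212, -0.001]
ft_force: [-0.1, 0.3, -2.2]
opening: 25.2
top 0.57 [518.  73.  10.] gx,gy -14.7 32.3
top 0.51 [519.  11.   9.] gx,gy -30.6 -27.7
top 0.38 [565.  43.  10.] gx,gy 22.6 -8.6
side 0.62 [523.   6.   7.] gx,gy -27.9 -32.7
side 0.5 [516.  77.   9.] gx,gy -15.5 36.7
[436.85727768 329.94341788 160.10513738] 25.555278974391218 [-0.36981404  0.25310617 -1.89987231]
```

View pics/g2.png

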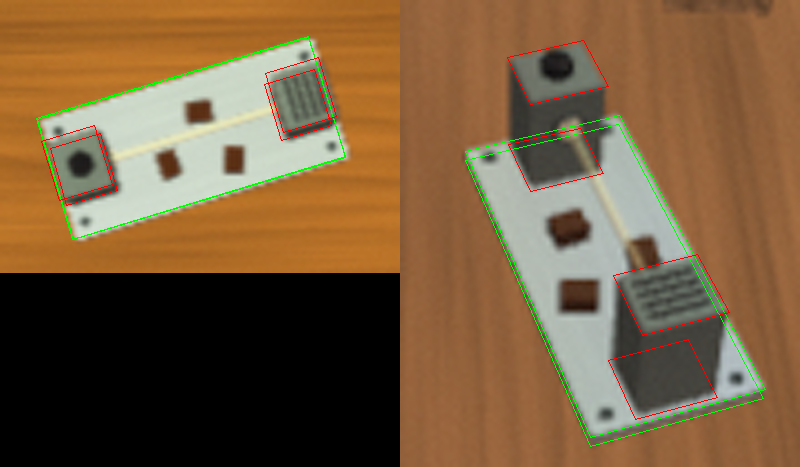

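View pics/w2.png

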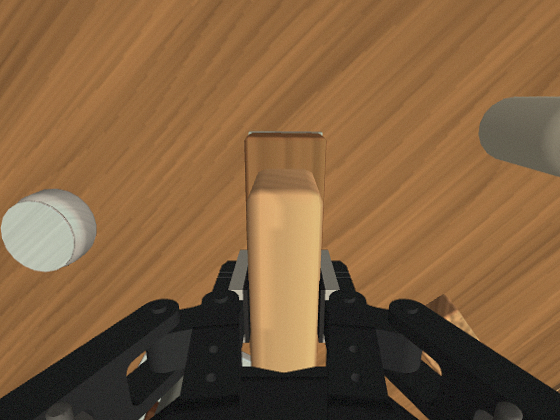

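```bash
python3 plan.py 465.8 24.7 200 15.5
```

```text
t 7.4 pos [436.9 329.9 160.1] yaw 45.95 tilt [-0.0002 -0.0001] open 25.3 F [-0.1 -0.2 -1.8]
shift cm, present axes [-19.928  23.302  -3.99 ] | in target axes [-5.371 30.187 -3.992] turn [-0.000e+00  2.000e-04  5.314e-01] q [ 0.51  0.39 -0.24  0.94  0.    1.28]
```

```bash
python3 -m jog '[[0,0,-1.33,0,0,0.177],[0,0,-1.33,0,0,0.177],[0,0,-1.33,0,0,0.177],[-0.77,4.31,0,0,0,0],[-0.77,4.31,0,0,0,0],[-0.77,4.31,0,0,0,0],[-0.77,4.31,0,0,0,0],[-0.77,4.31,0,0,0,0],[-0.77,4.31,0,0,0,0],[-0.75,4.33,0,0,0,0]]' -1; python3 plan.py 465.8 24.7 61.5 15.5
```

```text
clock: 8.65
position: [464.8, 23.2, 200.1]
tcp_rot: [3.113, 0.423, 0.001]
ft_force: [0.1, 0.0, -1.9]
opening: 26.0
t 8.65 pos [464.8  23.2 200.1] yaw 15.49 tilt [ 0.0004 -0.    ] open 26.0 F [ 0.1  0.  -1.9]
shift cm, present axes [ 0.126 -0.117 13.863] | in target axes [ 0.131 -0.115 13.863] turn [ 0.0001 -0.0004 -0.0002] q [-0.11  0.21 -0.38  0.97  0.    1.19]
```

```bash
python3 -m jog '[[0,0,2,0,0,0],[0,0,2,0,0,0],[0,0,2,0,0,0],[0,0,2,0,0,0],[0,0,2,0,0,0],[0.1,-0.1,1.5,0,0,0],[0,0,1,0,0,0],[0,0,0.7,0,0,0],[0,0,0.5,0,0,0],[0,0,0.15,0,0,0]]' -1; python3 plan.py 465.8 24.7 61.5 15.5
python3 - <<'E'
from h import *
o=r.get_obs();d=ext(r.capture("wrist"),o);cv2.imwrite("pics/w3.png",d["img"][:,:,::-1])
d=r.capture("side");cv2.imwrite("pics/s3.png",cv2.resize(d["img"][120:260,230:360,::-1],None,fx=4,fy=4))
E
```

```text
clock: 9.9
position: [465.6, 25.8, 61.4]
tcp_rot: [3.114, 0.419, 0.0]
ft_force: [0.3, 0.0, -2.6]
opening: 25.1
t 9.9 pos [465.6  25.8  61.4] yaw 15.31 tilt [ 0.0001 -0.    ] open 25.1 F [ 0.3  0.  -2.6]
shift cm, present axes [-0.012  0.114 -0.013] | in target axes [-0.012  0.114 -0.013] turn [ 0.     -0.0001 -0.0033] q [-0.1   0.38 -0.58  0.61  0.    1.2 ]
```

View pics/w3.png

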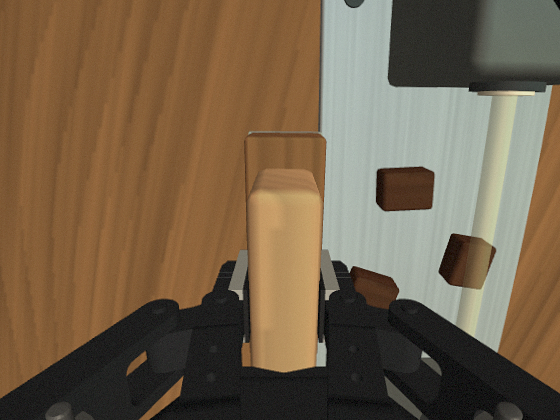

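View pics/s3.png

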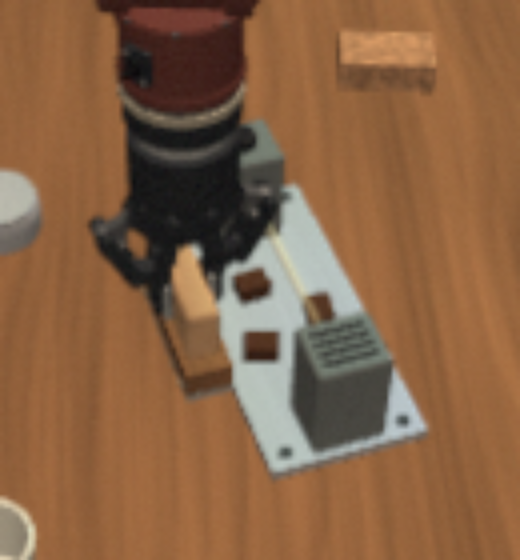

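```bash
python3 -m jog '[[0.5,0,0,0,0,0],[0.9,0.1,0,0,0,0],[0.9,0,0,0,0,0],[0.9,0,0,0,0,0],[0.9,0,0,0,0,0],[0.9,0,0,0,0,0],[0.9,0,0,0,0,0],[0.9,0,0,0,0,0],[0.9,0,0,0,0,0],[0.9,0,0,0,0,0]]' -1
python3 -m jog '[[0.9,0,0,0,0,0],[0.9,0,0,0,0,0],[0.9,0,0,0,0,0],[0.9,0,0,0,0,0],[0.9,0,0,0,0,0],[0.9,0,0,0,0,0],[0.5,0,0,0,0,0],[0,0,0,0,0,0],[0,0,0,0,0,0],[0,0,0,0,0,0]]' -1
python3 plan.py 465.8 24.7 61.5 15.5
python3 - <<'E'
from h import *
d=r.capture("wrist");a=cv2.resize(d["img"][:,:,::-1],(400,300))
d=r.capture("side");b=cv2.resize(d["img"][140:260,240:400,::-1],(400,300),interpolation=cv2.INTER_CUBIC)
cv2.imwrite("pics/m4.png",np.hstack([a,b]))
E
```

```text
clock: 11.25
position: [549.3, 47.7, 61.4]
tcp_rot: [-3.114, -0.418, 0.0]
ft_force: [-0.3, 0.4, -3.2]
opening: 25.5
clock: 12.5
position: [605.5, 63.1, 61.4]
tcp_rot: [-3.114, -0.418, 0.0]
ft_force: [-0.0, -0.6, -1.4]
opening: 25.5
t 12.5 pos [605.5  63.1  61.4] yaw 15.29 tilt [-0.0001 -0.    ] open 25.5 F [-0.  -0.6 -1.4]
shift cm, present axes [-1.4483e+01  1.9000e-02 -4.0000e-03] | in target axes [-1.4483e+01 -3.4000e-02 -6.0000e-03] turn [-0.      0.0001 -0.0037] q [-0.02  0.6  -0.18  0.79 -0.    1.29]
```

View pics/m4.png

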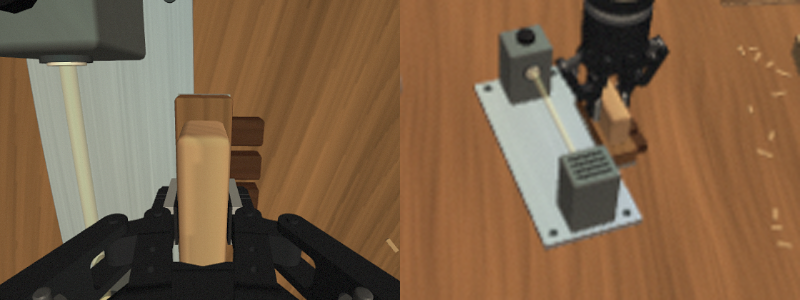

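The side and wrist views show all three chips past the +x edge of the plate, lined up against the scraper's leading face. I'll push them a little further, then lift.

```bash
python3 -m jog '[[0.7,0,0,0,0,0],[0.7,0,0,0,0,0],[0.4,0,0,0,0,0],[-0.4,0,0,0,0,0],[0,0,-2,0,0,0],[0,0,-3,0,0,0],[0,0,-3,0,0,0],[0,0,-3,0,0,0],[0,0,-3,0,0,0],[0,0,-1,0,0,0]]' -1
python3 plan.py 437 330 205 97.3
python3 - <<'E'
from h import *
d=r.capture("wrist");a=cv2.resize(d["img"][:,:,::-1],(400,300))
d=r.capture("side");b=cv2.resize(d["img"][140:260,240:400,::-1],(400,300),interpolation=cv2.INTER_CUBIC)
cv2.imwrite("pics/m5.png",np.hstack([a,b]))
E
```

```text
clock: 13.85
position: [619.7, 66.8, 213.1]
tcp_rot: [3.113, 0.418, 0.004]
ft_force: [-0.0, -0.3, -2.6]
opening: 25.2
t 13.85 pos [619.7  66.8 213.1] yaw 15.3 tilt [ 0.0025 -0.0001] open 25.2 F [-0.  -0.3 -2.6]
shift cm, present axes [-10.684 -30.211   0.764] | in target axes [ 28.431 -14.78    0.812] turn [ 0.0023 -0.0015 -1.4312] q [-0.01  0.49  0.07  1.14 -0.    1.29]
```

View pics/m5.png

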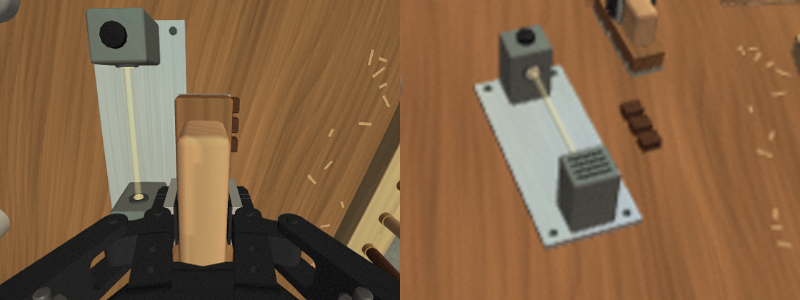

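All three chips lie on the bench beside the plate (side crop, around (640,125)). Next, the scraper goes back to its old free spot.

```bash
python3 -m jog '[[-1.53,-4.32,0.1,0,0,0],[-1.53,-4.32,0.1,0,0,0],[-1.53,-4.32,0.1,0,0,0],[-1.53,-4.32,0.1,0,0,0],[-1.53,-4.32,0.1,0,0,0],[-1.53,-4.32,0.1,0,0,0],[-1.5,-4.3,0.1,0,0,0],[0,0,0,0,0,-0.179],[0,0,0,0,0,-0.179],[0,0,0,0,0,-0.179]]' -1
python3 -m jog '[[0,0,1,0,0,-0.179],[0,0,1,0,0,-0.179],[0,0,2,0,0,-0.179],[0,0,2,0,0,-0.179],[0,0,2,0,0,-0.179],[0,0,2,0,0,0],[0,0,2,0,0,0],[0,0,1.5,0,0,0],[0,0,0.7,0,0,0],[0,0,0.5,0,0,0]]' -1
python3 plan.py 437 330 50.5 97.3
```

```text
clock: 15.2
position: [435.4, 329.9, 202.7]
tcp_rot: [2.887, 1.238, -0.004]
ft_force: [0.5, -0.7, -2.2]
opening: 25.4
clock: 16.45
position: [436.4, 330.1, 57.1]
tcp_rot: [2.075, 2.359, -0.0]
ft_force: [-0.4, 0.6, -2.4]
opening: 25.3
t 16.45 pos [436.4 330.1  57.1] yaw 97.34 tilt [-0.0001 -0.0001] open 25.3 F [-0.4  0.6 -2.4]
shift cm, present axes [-0.021  0.054  0.658] | in target axes [-0.021  0.054  0.658] turn [-0.0001  0.0001  0.0008] q [ 0.51  0.51 -0.36  0.7  -0.    0.39]
```

```bash
python3 -m jog '[[0,0,0.3,0,0,0],[0,0,0.2,0,0,0],[0,0,0.1,0,0,0],[0,0,0.06,0,0,0],[0,0,0,0,0,0],[0,0,0,0,0,0],[0,0,0,0,0,0],[0,0,0,0,0,0],[0,0,0,0,0,0],[0,0,0,0,0,0]]' -1
python3 -m jog '[[0,0,0,0,0,0],[0,0,0,0,0,0],[0,0,0,0,0,0],[0,0,0,0,0,0],[0,0,0,0,0,0],[0,0,0,0,0,0],[0,0,0,0,0,0],[0,0,0,0,0,0],[0,0,0,0,0,0],[0,0,0,0,0,0]]' 1
python3 -m jog '[[0,0,-1,0,0,0],[0,0,-2,0,0,0],[0,0,-2,0,0,0],[0,0,-2.5,0,0,0],[0,0,-3,0,0,0],[0,0,-3,0,0,0],[0,0,-3,0,0,0],[0,0,0,0,0,0],[0,0,0,0,0,0],[0,0,0,0,0,0]]' 1
python3 - <<'E'
from h import *
o=r.get_obs();print(o["position"],o["clock"],o["opening"])
d=r.capture("wrist");a=cv2.resize(d["img"][:,:,::-1],(400,300))
d=r.capture("side");b=cv2.resize(d["img"][60:260,160:427,::-1],(400,300),interpolation=cv2.INTER_CUBIC)
cv2.imwrite("pics/m6.png",np.hstack([a,b]))
d=r.capture("top");im=d["img"][:,:,::-1].copy()
for z in r.trace("top","cell"):
    m=z["mask"];ys,xs=np.nonzero(m);print(z["score"],xs.mean(),ys.mean(),cv2.minAreaRect(back(d,np.c_[xs,ys],60)[:,:2].astype(np.float32)))
E
python3 plan.py 432 -310 230 100
```

```text
clock: 17.7
position: [436.4, 330.2, 50.8]
tcp_rot: [-2.075, -2.359, -0.0]
ft_force: [0.3, -0.2, -1.4]
opening: 25.1
clock: 18.95
position: [436.4, 330.2, 50.8]
tcp_rot: [-2.075, -2.359, -0.0]
ft_force: [-0.6, 0.0, 0.3]
opening: 85.8
clock: 20.2
position: [435.9, 329.8, 214.9]
tcp_rot: [-2.074, -2.359, 0.002]
ft_force: [0.6, 1.0, -0.3]
opening: 85.1
[435.88636083 329.84973568 214.93602562] 20.2 85.12417713098529
0.69 249.67924528301887 167.9811320754717 ((638.6210327148438, 102.74028015136719), (29.081911087036133, 21.312088012695312), 17.207494735717773)
0.58 350.5268817204301 216.04301075268816 ((468.7142639160156, -232.30215454101562), (37.27904510498047, 26.903221130371094), 88.6217041015625)
t 20.4 pos [436.2 330.  215.3] yaw 97.34 tilt [-0.0009 -0.0005] open 85.2 F [0.2 0.5 0.7]
shift cm, present axes [-63.423  -8.596  -1.441] | in target axes [-62.955 -11.526  -1.473] turn [-0.0009  0.0004 -0.0464] q [ 0.51  0.35 -0.15  1.07 -0.    0.39]
```

View pics/m6.png

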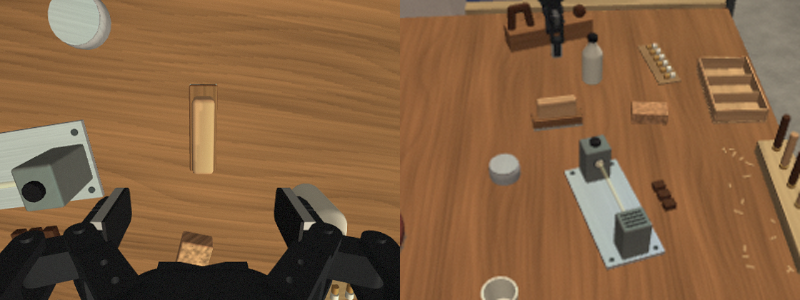

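```bash
python3 -m jog '[[-5,-0.7,-0.15,0,0,0],[-5,-0.7,-0.15,0,0,0],[-5,-0.7,-0.15,0,0,0],[-5,-0.7,-0.15,0,0,0],[-5,-0.7,-0.15,0,0,0],[-5,-0.7,-0.15,0,0,0],[-5,-0.7,-0.15,0,0,0],[-5,-0.7,-0.15,0,0,0],[-5,-0.7,-0.15,0,0,0],[-5,-0.7,-0.15,0,0,0]]' 1
python3 plan.py 432 -310 200 116
```

```text
clock: 21.65
position: [430.7, -176.4, 230.8]
tcp_rot: [2.075, 2.359, 0.0]
ft_force: [0.5, 0.4, 0.4]
opening: 85.5
t 21.65 pos [ 430.7 -176.4  230.8] yaw 97.34 tilt [0.0002 0.    ] open 85.5 F [0.5 0.4 0.4]
shift cm, present axes [-13.27   -1.575   3.082] | in target axes [-12.069  -5.738   3.082] turn [ 2.000e-04  1.000e-04 -3.257e-01] q [-0.55  0.19 -0.33  1.05  0.   -0.67]
```

```bash
python3 -m jog '[[-4.42,-0.52,1,0,0,0],[-4.42,-0.52,1,0,0,0],[-4.43,-0.53,1,0,0,0],[0,0,0,0,0,-0.163],[0,0,0,0,0,-0.163],[0,0,0,0,0,0],[0,0,0,0,0,0],[0,0,0,0,0,0],[0,0,0,0,0,0],[0,0,0,0,0,0]]' 1
cat > wc.py <<'E'
from h import *
o=r.get_obs();print(o["position"],o["clock"]);d=ext(r.capture("wrist"),o);cv2.imwrite("pics/w7raw.png",d["img"][:,:,::-1])
import pickle;pickle.dump(d,open("w7.pkl","wb"))
for q in r.place_of("wrist","cell"): print(round(q["score"],2),np.round(q["point"],1))
E
python3 wc.py
```

```text
clock: 22.9
position: [432.4, -308.3, 200.9]
tcp_rot: [1.665, 2.664, -0.0]
ft_force: [0.7, 0.1, 0.2]
opening: 85.7
[ 432.35305612 -308.25880047  200.85169797] 22.9
0.78 [ 500.3 -309.4    3.6]
0.71 [ 469.6 -230.8   -0.6]
0.65 [ 429.8 -309.7   -1.6]
```

View pics/w7raw.png

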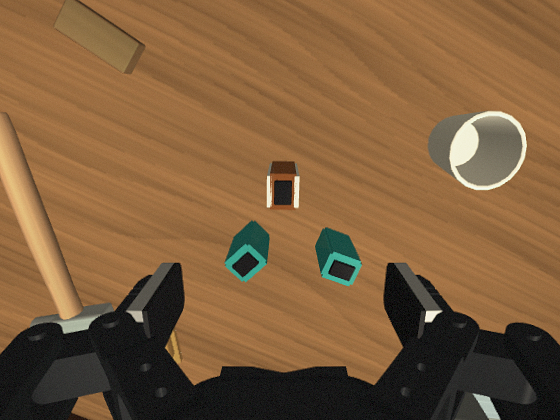

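The wrist view shows the amber cell at (283,185), with its white plates to the left and right, squarely facing the jaws. The turquoise look-alikes are at (246,250) and (340,255). I'll overlay the model.

```bash
python3 - <<'E'
from h import *
import pickle
d=pickle.load(open("w7.pkl","rb"));im=d["img"][:,:,::-1].copy();x,y,w,h=250,145,70,75;s=7
out=[cv2.resize(im[y:y+h,x:x+w],None,fx=s,fy=s,interpolation=cv2.INTER_CUBIC)]
q=cv2.resize(im[y:y+h,x:x+w],None,fx=s,fy=s,interpolation=cv2.INTER_CUBIC)
draw(q,d,430,-309.5,np.radians(26),30,26,0,60,sc=s,off=(x,y))
out.append(q);cv2.imwrite("pics/w7z.png",cv2.resize(np.hstack(out),None,fx=.8,fy=.8))
o=r.get_obs();R=Ro.from_rotvec(o["tcp_rot"]).as_matrix();print(np.degrees(np.arctan2(R[1,0],R[0,0])))
E
```

```text
116.01194309608515
```

View pics/w7z.png

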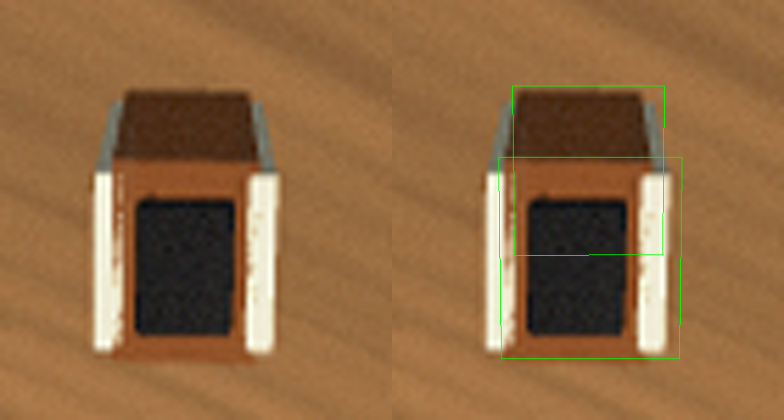

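```bash
python3 plan.py 430.9 -311.3 36 116
```

```text
t 23.0 pos [ 432.3 -308.3  200.8] yaw 116.01 tilt [ 0.0001 -0.    ] open 85.5 F [ 1.   0.3 -0.4]
shift cm, present axes [-0.207 -0.263 16.485] | in target axes [-0.208 -0.262 16.485] turn [0.0001 0.     0.0002] q [-0.76  0.33 -0.22  1.02  0.   -1.21]
```

```bash
python3 -m jog '[[-0.2,-0.25,1,0,0,0],[0,0,2,0,0,0],[0,0,2.5,0,0,0],[0,0,2.5,0,0,0],[0,0,2,0,0,0],[0,0,2,0,0,0],[0,0,1.5,0,0,0],[0,0,1,0,0,0],[0,0,0,0,0,0],[0,0,0,0,0,0]]' 1
python3 plan.py 430.9 -311.3 36 116; sed -i 's/w7/w8/' wc.py; python3 wc.py
```

```text
clock: 24.25
position: [431.3, -311.5, 56.3]
tcp_rot: [1.664, 2.664, -0.0]
ft_force: [0.1, -0.0, -0.2]
opening: 85.0
t 24.25 pos [ 431.3 -311.5   56.3] yaw 116.02 tilt [ 0.0006 -0.0006] open 85.0 F [ 0.1 -0.  -0.2]
shift cm, present axes [ 0.037 -0.024  2.029] | in target axes [ 0.035 -0.024  2.029] turn [0.0003 0.0008 0.0004] q [-0.76  0.49 -0.41  0.68 -0.   -1.22]
[ 431.2694326  -311.5135193    56.28619989] 24.25
0.85 [ 501.4 -311.2    1.5]
0.76 [ 433.1 -310.3   -0.8]
0.62 [ 470.9 -231.5   -1.7]
```

```bash
ls -t pics | head -3
```

```text
w8raw.png
w7z.png
w7raw.png
```

View pics/w8raw.png

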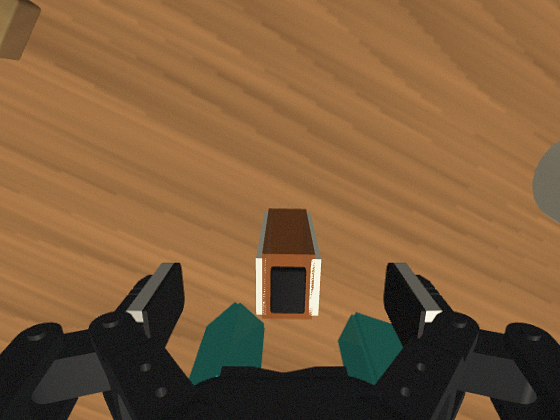

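```bash
python3 - <<'E'
from h import *
import pickle
d=pickle.load(open("w8.pkl","rb"));im=d["img"][:,:,::-1].copy();x,y,w,h=240,195,100,135;s=4
q=cv2.resize(im[y:y+h,x:x+w],None,fx=s,fy=s,interpolation=cv2.INTER_CUBIC);o=q.copy()
draw(q,d,430.9,-311.3,np.radians(26),30,26,0,60,sc=s,off=(x,y))
cv2.imwrite("pics/w8z.png",np.hstack([o,q]))
E
```

```text
(no output)
```

View pics/w8z.png

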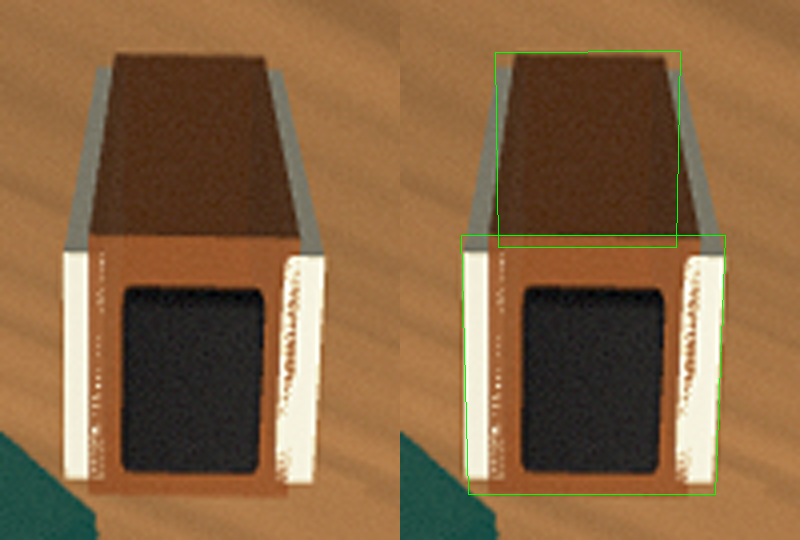

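```bash
python3 -m jog '[[0.04,-0.02,0.6,0,0,0],[0,0,0.6,0,0,0],[0,0,0.5,0,0,0],[0,0,0.3,0,0,0],[0,0,0,0,0,0],[0,0,0,0,0,0],[0,0,0,0,0,0],[0,0,0,0,0,0],[0,0,0,0,0,0],[0,0,0,0,0,0]]' 1
python3 -m jog '[[0,0,0,0,0,0],[0,0,0,0,0,0],[0,0,0,0,0,0],[0,0,0,0,0,0],[0,0,0,0,0,0],[0,0,0,0,0,0],[0,0,0,0,0,0],[0,0,0,0,0,0],[0,0,0,0,0,0],[0,0,0,0,0,0]]' -1
python3 plan.py 430.9 -311.3 36 116; sed -i 's/w8/w9/' wc.py; python3 wc.py
```

```text
clock: 25.6
position: [430.6, -310.9, 35.9]
tcp_rot: [1.664, 2.664, 0.0]
ft_force: [0.3, 0.0, -0.2]
opening: 85.3
clock: 26.85
position: [430.7, -311.0, 35.9]
tcp_rot: [1.664, 2.664, -0.0]
ft_force: [-0.7, -0.2, 3.2]
opening: 25.3
t 26.85 pos [ 430.7 -311.    35.9] yaw 116.02 tilt [ 0.0001 -0.0001] open 25.3 F [-0.7 -0.2  3.2]
shift cm, present axes [-0.04   0.008 -0.013] | in target axes [-0.04   0.008 -0.013] turn [0.0001 0.0001 0.0004] q [-0.76  0.51 -0.43  0.63  0.   -1.22]
[ 430.65590378 -310.97274645   35.87251765] 26.85
0.71 [ 434.7 -313.2   -4. ]
0.59 [ 501.3 -314.    -1.1]
```

View pics/w9raw.png

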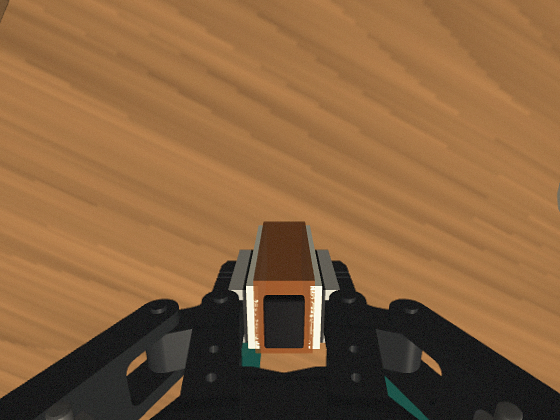

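Both pads sit on the frosted faces and the polished faces are clear. Now lift and move over the gauge.

```bash
python3 -m jog '[[0,0,-0.5,0,0,0],[0,0,-1.5,0,0,0],[0,0,-2,0,0,0],[0,0,-2.5,0,0,0],[0,0,-2.5,0,0,0],[0,0,-2.5,0,0,0],[0,0,-2.5,0,0,0],[0,0,-2,0,0,0],[0,0,-1,0,0,0],[0,0,0,0,0,0]]' -1
python3 plan.py 541 45.5 206 195.5
```

```text
clock: 28.2
position: [430.8, -311.1, 206.5]
tcp_rot: [1.664, 2.664, -0.0]
ft_force: [-0.8, -0.7, -2.2]
opening: 25.3
t 28.2 pos [ 430.8 -311.1  206.5] yaw 116.02 tilt [ 0.0009 -0.0009] open 25.3 F [-0.8 -0.7 -2.2]
shift cm, present axes [2.7211e+01 2.5549e+01 2.6000e-02] | in target axes [-20.149  31.42    0.048] turn [-5.0000e-04  1.2000e-03 -1.3871e+00] q [-0.76  0.33 -0.21  1.04 -0.   -1.22]
```

```bash
python3 -m jog '[[2,1.8,0,0,0,0],[2.8,2.6,0,0,0,0],[2.8,2.6,0,0,0,0],[2.8,2.6,0,0,0,0],[2.8,2.6,0,0,0,0],[2.8,2.6,0,0,0,0],[2.8,2.6,0,0,0,0],[2.8,2.6,0,0,0,0],[2.8,2.6,0,0,0,0],[2.8,2.95,0,0,0,0]]' -1
python3 -m jog '[[0,0,0,0,0,-0.17],[0,0,0,0,0,-0.17],[0,0,0,0,0,-0.17],[0,0,0,0,0,-0.17],[0,0,0,0,0,-0.17],[0,0,0,0,0,-0.17],[0,0,0,0,0,-0.17],[0,0,0,0,0,-0.17],[0,0,0,0,0,-0.027],[0,0,0,0,0,0]]' -1
python3 plan.py 541 45.5 206 195.5
sed -i 's/w9/w10/' wc.py; python3 wc.py
```

```text
clock: 29.45
position: [540.4, 46.8, 204.9]
tcp_rot: [-1.664, -2.663, 0.001]
ft_force: [1.3, -0.9, -0.6]
opening: 25.1
clock: 30.7
position: [540.6, 45.6, 205.3]
tcp_rot: [0.419, -3.113, -0.0]
ft_force: [0.0, -0.2, -0.9]
opening: 25.3
t 30.7 pos [540.6  45.6 205.3] yaw -164.68 tilt [-0.0008  0.    ] open 25.3 F [ 0.  -0.2 -0.9]
shift cm, present axes [-0.038 -0.023 -0.069] | in target axes [-0.038 -0.023 -0.069] turn [ 0.0003 -0.0008 -0.0031] q [-0.05  0.35 -0.18  1.04  0.   -1.89]
[540.57537313  45.62318349 205.31461392] 30.7
0.58 [540.9  45.3 168.9]
```

View pics/w10raw.png

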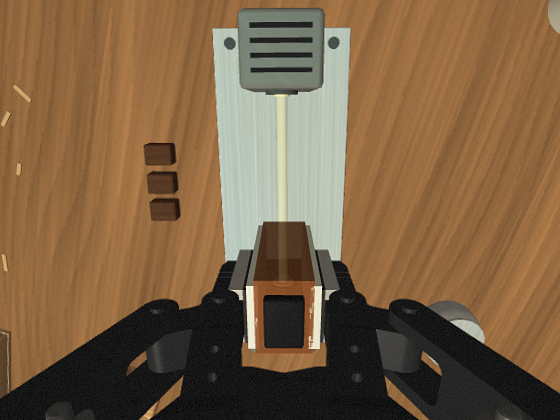

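```bash
cat > ov.py <<'E'
from h import *
import pickle,sys
d=pickle.load(open(sys.argv[1],"rb"));gx,gy,ga=map(float,sys.argv[3:6]);g=(gx,gy,np.radians(ga))
im=d["img"][:,:,::-1].copy();x,y,w,h=200,0,165,270;s=4.0
q=cv2.resize(im[y:y+h,x:x+w],None,fx=s,fy=s,interpolation=cv2.INTER_CUBIC)
uy=np.array([-np.sin(g[2]),np.cos(g[2])])
draw(q,d,*g,120,270,10,10,sc=s,off=(x,y))
for k in(-106,):
    p=np.array(g[:2])+k*uy;draw(q,d,p[0],p[1],g[2],56,50,95,95,sc=s,off=(x,y),col=(0,0,255))
p0=[*(np.array(g[:2])-78*uy),65];p1=[*g[:2],65]
z=((proj(d,[p0,p1])-[x,y])*s).astype(int);cv2.line(q,tuple(map(int,z[0])),tuple(map(int,z[1])),(255,0,0),1)
cv2.imwrite(sys.argv[2],q[:1080:1].copy() if 0 else cv2.resize(q,None,fx=.55,fy=.55,interpolation=cv2.INTER_AREA))
E
python3 ov.py w10.pkl pics/o1.png 541 45.5 15.5
```

```text
(no output)
```

View pics/o1.png

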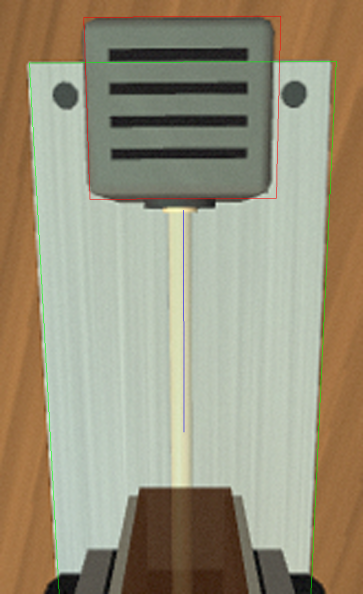

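```bash
cat > fit.py <<'E'
from h import *
import pickle,sys
from scipy.optimize import least_squares
d=pickle.load(open(sys.argv[1],"rb"));im=cv2.cvtColor(d["img"],cv2.COLOR_RGB2LAB).astype(float)
b=cv2.GaussianBlur(im[:,:,2],(0,0),1)   # yellow-blue: wood vs plate
def edge(row,u,w=9):
    c=np.arange(int(u)-w,int(u)+w+1);p=np.abs(np.gradient(b[row,c]));return (c*p**2).sum()/(p**2).sum()
rows=range(40,225,6);g0=np.array([541.5,45.6,15.5])
def pts(g,sx,z,ys):
    a=np.radians(g[2]);ux=np.array([np.cos(a),np.sin(a)]);uy=np.array([-ux[1],ux[0]])
    return proj(d,np.c_[np.array(g[:2])+sx*ux+np.outer(ys,uy),np.full(len(ys),z)])
ys=np.linspace(-135,60,60);obs=[]
for sx in(-60,60):
    P=pts(g0,sx,10,ys)
    for rr in rows:
        u=np.interp(rr,*(lambda q:(q[:,1],q[:,0]))(P[np.argsort(P[:,1])]));e=edge(rr,u);obs.append((sx,rr,e))
def f(g):
    out=[]
    for sx in(-60,60):
        P=pts(g,sx,10,ys);P=P[np.argsort(P[:,1])]
        out+=[np.interp(rr,P[:,1],P[:,0])-e for s,rr,e in obs if s==sx]
    # far edge
    return np.array(out+[.01*(g[1]-45.6)])
s=least_squares(lambda v:f(v),g0,loss="soft_l1");print(s.x,np.abs(f(s.x)).mean(),np.mean([f(s.x)[:len(rows)].mean(),f(s.x)[len(rows):-1].mean()]),f(s.x)[:len(rows)].mean())
E
python3 fit.py w10.pkl; python3 plan.py 542 45.8 70.9 195.5
```

```text
[542.26231678  46.38785173  15.55850862] 0.2929218523064482 -0.0007040515573121797 0.2968152738942517
t 30.8 pos [540.7  45.6 205.6] yaw -164.65 tilt [-0.0004  0.    ] open 25.5 F [ 0.1 -0.1 -1.4]
shift cm, present axes [-0.135 -0.017 13.466] | in target axes [-0.13  -0.015 13.466] turn [ 0.0001 -0.0004 -0.0026] q [-0.05  0.35 -0.18  1.04 -0.   -1.89]
```

```bash
python3 -m jog '[[-0.13,-0.02,0.5,0,0,-0.003],[0,0,1.5,0,0,0],[0,0,2,0,0,0],[0,0,2,0,0,0],[0,0,2,0,0,0],[0,0,2,0,0,0],[0,0,1.5,0,0,0],[0,0,1,0,0,0],[0,0,0.7,0,0,0],[0,0,0.27,0,0,0]]' -1
python3 -m jog '[[0,0,0,0,0,0],[0,0,0,0,0,0],[0,0,0,0,0,0],[0,0,0,0,0,0],[0,0,0,0,0,0],[0,0,0,0,0,0],[0,0,0,0,0,0],[0,0,0,0,0,0],[0,0,0,0,0,0],[0,0,0,0,0,0]]' -1
python3 plan.py 542 45.8 70.9 195.5
sed -i 's/w10/w11/' wc.py; python3 wc.py
python3 - <<'E'
from h import *
for c in("side","top"):
    d=r.capture(c)
    for n in("beam","cell_middle","gauge"): print(c,n,[(round(q["score"],2),np.round(q["point"],1).tolist()) for q in r.place_of(c,n)][:3])
    x,y,w,h=(255,140,100,105) if c=="side" else (215,150,110,90)
    cv2.imwrite(f"pics/f_{c}.png",cv2.resize(d["img"][y:y+h,x:x+w,::-1],None,fx=5,fy=5,interpolation=cv2.INTER_CUBIC))
E
```

```text
clock: 32.05
position: [542.2, 45.7, 70.9]
tcp_rot: [-0.428, 3.112, -0.0]
ft_force: [0.5, -0.1, -1.1]
opening: 25.7
clock: 33.3
position: [542.1, 45.7, 71.1]
tcp_rot: [0.428, -3.112, 0.0]
ft_force: [-0.4, 0.3, -1.0]
opening: 25.1
t 33.3 pos [542.1  45.7  71.1] yaw -164.33 tilt [-0.0001 -0.    ] open 25.1 F [-0.4  0.3 -1. ]
shift cm, present axes [0.01  0.008 0.018] | in target axes [0.01  0.008 0.018] turn [-0.     -0.0001  0.0029] q [-0.05  0.49 -0.36  0.73 -0.   -1.89]
[542.12136435  45.74590625  71.08431057] 33.3
0.6 [541.9  44.7  33.2]
side beam [(0.97, [541.5, 48.2, 66.3])]
side cell_middle [(0.53, [470.7, -231.5, 28.9]), (0.51, [541.4, 48.8, 65.1]), (0.34, [654.9, 81.0, 6.3])]
side gauge [(0.81, [536.9, 49.6, 2.4])]
top beam []
top cell_middle [(0.53, [474.8, -230.7, 33.9]), (0.43, [501.7, -313.5, 28.7])]
top gauge []
```

View pics/w11raw.png

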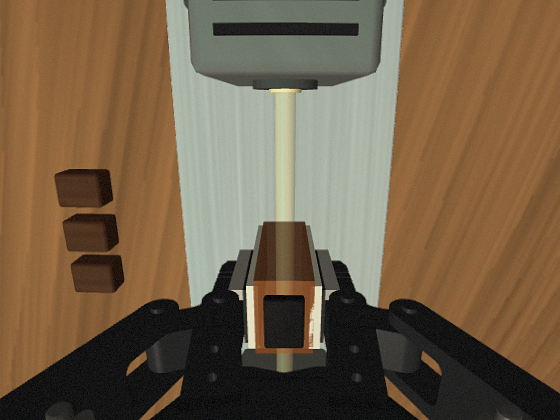

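View pics/f_side.png

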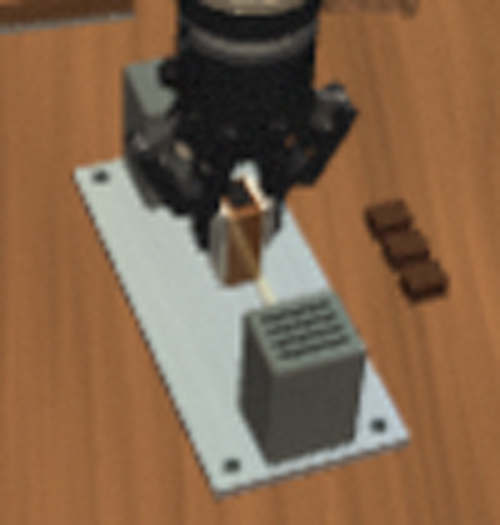

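```bash
python3 - <<'E'
from h import *
import pickle
d=pickle.load(open("w11.pkl","rb"));im=d["img"][:,:,::-1].copy();x,y,w,h=180,60,210,220;s=3
q=cv2.resize(im[y:y+h,x:x+w],None,fx=s,fy=s,interpolation=cv2.INTER_CUBIC)
a=np.radians(15.55);ux=np.array([np.cos(a),np.sin(a)]);uy=np.array([-ux[1],ux[0]]);g=np.array([542,45.8])
P=lambda X,Y,Z:(*(g+X*ux+Y*uy),Z)
def L(A,col):
    z=((proj(d,A)-[x,y])*s).astype(int);cv2.polylines(q,[z],False,col,1)
L([P(0,-77,65),P(0,-15,65)],(255,0,0))
L([P(-4,-77,65),P(-4,-15,65)],(0,255,0));L([P(4,-77,65),P(4,-15,65)],(0,255,0))
L([P(-28,-81,95),P(28,-81,95)],(0,0,255));L([P(-28,-81,10),P(28,-81,10)],(0,0,255))
draw(q,d,*g,a,26,30,35,95,sc=s,off=(x,y),col=(255,0,255))
cv2.imwrite("pics/o2.png",cv2.resize(q,None,fx=.9,fy=.9,interpolation=cv2.INTER_AREA))
z=cv2.resize(im[200:300,235:335],None,fx=5.5,fy=5.5,interpolation=cv2.INTER_CUBIC);cv2.imwrite("pics/o3.png",z)
G=im.astype(float)
for row in(120,160,200,214): print(row,im[row,268:302].mean(1).round().astype(int).tolist())
for row in(230,240,255): print(row,im[row,240:330].mean(1).round().astype(int).tolist())
E
```

```text
120 [172, 171, 171, 172, 173, 166, 165, 174, 182, 190, 190, 186, 188, 189, 193, 190, 189, 190, 185, 189, 183, 178, 172, 166, 161, 155, 146, 145, 168, 166, 168, 172, 169, 171]
160 [171, 171, 173, 174, 171, 167, 164, 172, 183, 187, 190, 190, 188, 193, 193, 192, 186, 191, 190, 186, 182, 180, 173, 169, 160, 154, 145, 153, 173, 167, 169, 174, 173, 173]
200 [166, 170, 178, 174, 170, 169, 166, 162, 180, 183, 186, 187, 192, 193, 192, 195, 189, 186, 189, 187, 186, 183, 174, 168, 161, 149, 143, 172, 170, 172, 172, 175, 171, 172]
214 [169, 172, 173, 173, 173, 165, 165, 161, 177, 185, 188, 187, 188, 193, 193, 195, 193, 190, 187, 185, 185, 181, 176, 164, 157, 147, 150, 171, 167, 171, 173, 172, 169, 170]
230 [182, 183, 179, 174, 169, 171, 172, 172, 172, 171, 173, 172, 171, 171, 173, 176, 181, 146, 97, 92, 98, 90, 41, 42, 41, 37, 54, 50, 49, 54, 50, 49, 47, 54, 51, 59, 82, 86, 85, 88, 88, 91, 91, 88, 86, 90, 85, 89, 83, 78, 79, 75, 71, 63, 61, 51, 54, 46, 54, 53, 51, 51, 46, 43, 41, 38, 70, 105, 100, 99, 98, 177, 172, 168, 170, 170, 173, 170, 170, 170, 173, 176, 173, 177, 174, 171, 169, 165, 167, 166]
240 [182, 185, 181, 174, 171, 172, 173, 175, 174, 173, 174, 170, 171, 170, 177, 131, 93, 98, 100, 101, 58, 39, 40, 44, 44, 43, 46, 53, 55, 53, 53, 54, 52, 54, 52, 58, 85, 85, 86, 85, 90, 93, 88, 94, 88, 87, 83, 85, 84, 82, 79, 72, 69, 65, 51, 50, 51, 51, 51, 44, 51, 49, 43, 49, 38, 42, 45, 40, 93, 100, 98, 101, 97, 175, 173, 176, 174, 171, 171, 172, 171, 173, 174, 177, 171, 169, 167, 168, 169, 169]
255 [71, 73, 79, 77, 76, 76, 75, 73, 78, 82, 27, 14, 71, 98, 99, 99, 99, 76, 35, 40, 47, 37, 44, 45, 38, 32, 44, 50, 54, 53, 54, 50, 54, 53, 52, 56, 78, 84, 84, 89, 84, 90, 89, 92, 91, 91, 87, 89, 86, 81, 77, 77, 74, 67, 51, 55, 54, 52, 51, 52, 50, 52, 49, 46, 45, 48, 42, 45, 40, 42, 60, 102, 102, 94, 102, 103, 11, 19, 81, 75, 75, 75, 76, 76, 77, 77, 75, 76, 74, 92]
```

View pics/o2.png

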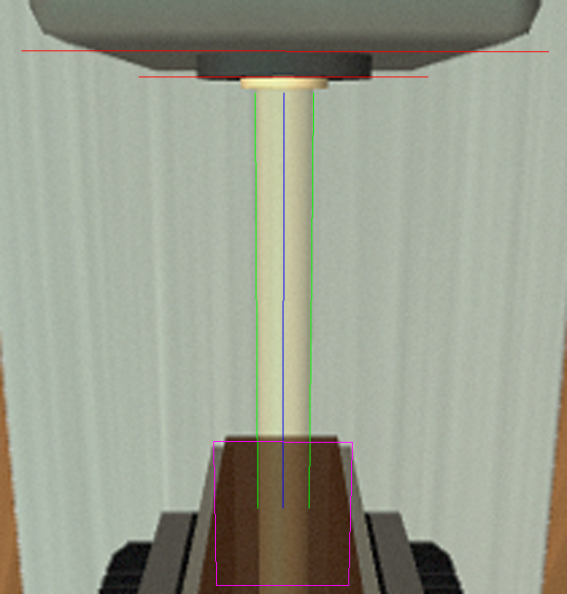

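View pics/o3.png

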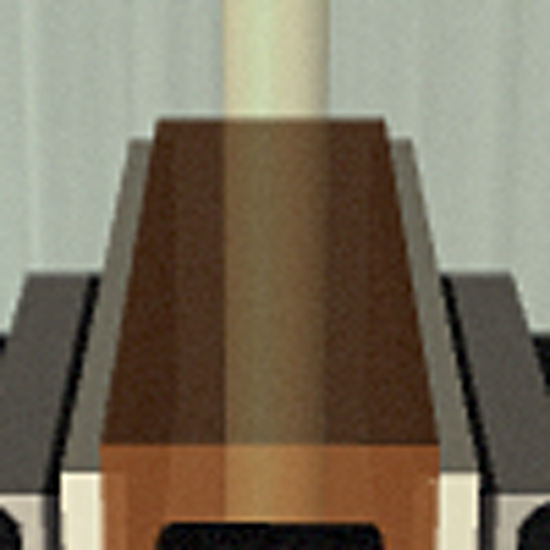

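The cell is centred on the beam. In the wrist picture the beam's mid column is 285 and the cell's is 284, about 0.4 mm apart, and the nozzle overlay matches. I'll make one small trim and then a last check of the whole scene.

```bash
python3 -m jog '[[0.04,0,0.01,0,0,0],[0,0,0,0,0,0],[0,0,0,0,0,0],[0,0,0,0,0,0],[0,0,0,0,0,0],[0,0,0,0,0,0],[0,0,0,0,0,0],[0,0,0,0,0,0],[0,0,0,0,0,0],[0,0,0,0,0,0]]' -1
python3 - <<'E'
from h import *
d=r.capture("side");cv2.imwrite("pics/fin_side.png",d["img"][:,:,::-1])
d=r.capture("top");cv2.imwrite("pics/fin_top.png",d["img"][:,:,::-1])
d=r.capture("wrist")["img"].mean(2)
for row in(240,250): print(d[row,248:320].round().astype(int).tolist())
for n in("scraper","chip0","cork_block","finger_plane","wax_tin","peg_cup","glue_bottle","hammer","neck_wedge"): print(n,[(round(q["score"],2),np.round(q["point"]).tolist()) for q in r.place_of("side",n)][:3])
o=r.get_obs();print(o["clock"],o["position"],o["opening"],o["ft_force"])
a,b=cv2.imread("pics/top0.png"),cv2.imread("pics/fin_top.png");cv2.imwrite("pics/dif.png",cv2.absdiff(a,b))
E
```

```text
clock: 35.05
position: [541.8, 45.6, 71.0]
tcp_rot: [-0.428, 3.112, -0.0]
ft_force: [-0.7, 0.6, -0.6]
opening: 25.4
[177, 171, 175, 172, 173, 177, 177, 132, 94, 99, 95, 105, 60, 40, 44, 43, 41, 40, 43, 52, 55, 53, 55, 52, 54, 49, 59, 83, 84, 86, 88, 91, 87, 90, 92, 90, 86, 86, 87, 83, 80, 77, 72, 69, 61, 61, 51, 50, 56, 48, 49, 52, 52, 52, 41, 44, 46, 45, 40, 36, 90, 98, 99, 97, 99, 173, 175, 174, 173, 170, 173, 172]
[83, 86, 89, 46, 44, 80, 101, 94, 98, 102, 70, 46, 39, 41, 34, 44, 43, 38, 43, 51, 49, 55, 52, 51, 53, 52, 50, 82, 83, 87, 87, 88, 89, 92, 90, 88, 86, 90, 87, 80, 83, 77, 73, 70, 66, 53, 49, 54, 50, 52, 52, 53, 57, 49, 44, 49, 51, 45, 40, 43, 38, 41, 104, 99, 96, 100, 102, 41, 50, 83, 85, 87]
scraper [(0.7, [436.0, 331.0, -1.0])]
chip0 [(0.55, [646.0, 110.0, 2.0]), (0.53, [661.0, 50.0, -4.0]), (0.48, [651.0, 77.0, 1.0])]
cork_block [(0.76, [657.0, 340.0, 1.0]), (0.28, [662.0, 51.0, -0.0])]
finger_plane []
wax_tin [(0.64, [321.0, 166.0, 3.0]), (0.18, [652.0, 82.0, 7.0])]
peg_cup [(0.22, [544.0, 42.0, 33.0])]
glue_bottle [(0.54, [527.0, 501.0, 1.0])]
hammer [(0.69, [589.0, -505.0, 0.0])]
neck_wedge []
35.65 [541.77950382  45.65273338  71.00692093] 25.65975690807571 [-0.4605692  -0.87524292 -0.28013419]
```

View pics/fin_side.png

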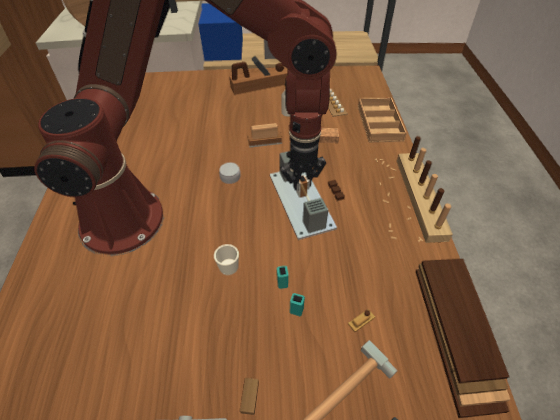

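View pics/dif.png

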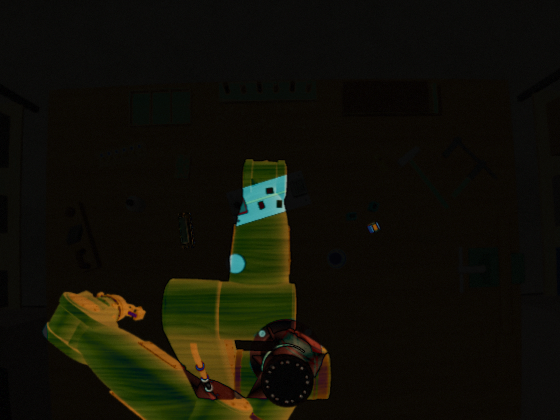

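The final side view shows the chips at (336,190) on the bench, clear of the plate, and the scraper standing at (265,133). The cell is between lamp and receiver at (304,185), and nothing else has moved. Handing in.

```bash
python3 -c "
from workcell import r
print(r.finish_job())"
```

```text
the job is handed in; nothing more can be done
None
```

I swept the three chips off the plate with the held scraper in one pass. They now lie on the bench beyond the +x edge. The scraper is back standing where it started, off the plate. I then gripped the amber cell across its two frosted faces and handed in while holding it upright in the beam, at about 36 s of the 72 s allowed.

**Last checks:**
- **Cell in the beam:** the wrist picture put the beam within about 0.5 mm of the cell's centre line, and the cell's middle is at about 65 mm height. The jaws are squared to the gauge within about 0.1°, and the residual force is about 1 N.
- **Other things:** the start and end top pictures differ only at the arm, the cell and chips, and faintly at the scraper's edges. In the last side picture the networks missed the finger plane and the neck wedge and misplaced the peg cup. By eye, all three are where they were.
- **Disagreement:** the networks' estimates of the gauge's position along the beam varied by about 2–3 mm. I used my own overlay on the wrist picture there, which matched the nozzle.

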